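Hook the long key out of its slot

TASK

The long brass key has slid to the back of its narrow slot in the dry-bath block and a spring pin is holding it. Take the hooked pick from its rest, hook its tip behind the key's lug and gently drag the key out into the pocket until you feel it come up against the stop there and hold it for a moment, then lay the pick back in the notches of its rest as you found it and let go. Leave the key lying flat, never push with the pick harder than about 10 N on key or block, keep the fingers off the keys, and do not disturb the short key or the glassware.

Things in the scene. Friction and masses are not known exactly. Their poses are not given: they have to be found in the camera images.
- block: Fixed aluminium dry-bath block, 208 mm along its x (+85.5 to -122.5), 45 mm high. Origin on the bench midway between its two slots, z up. Slots run along x, centred at y = +20 and -20 mm, 14 mm wide, open above, floor at z = 20 mm, block top z = 45 mm, closed end at x = +77.5 mm, mouth at x = -7.5 mm. At y = 40 to 100 mm: grey tube heater, 45 mm high, tube caps 7 mm higher.
- mouth_a (a point): Middle of the mouth of the slot at y = +20 mm, on its floor; block's axes. Beyond it (to -x) the slot widens into its own pocket: 24 mm wide, 107 mm long, same floor, rim 12 mm above the floor.
- mouth_b (a point): The same point of the slot at y = -20 mm.
- front_wall: Low wall, part of the block, that closes both pockets in front: 80 mm wide, 8 mm thick, 12 mm high. Origin: middle of the foot of its inner face; block's axes, 114.5 mm in -x from the block's origin, on the pocket floor. It carries one steel end stop per pocket (18 mm high, 22 wide), clamped so that its face stands 10 to 40 mm into the pocket (+x): how far is not measured. They do not give.
- pin_a (a point): Tip of the spring pin of the slot at y = +20 mm, let out, 45 mm in +x from the mouth, 7 mm above the floor. Round pin, 12 mm across and high, bulging from the wall nearer the block's middle; leaves 10 mm free. It yields and pinches a key with about 3 N: the key drags with some 2 to 7 N until its rear end has passed the pin, then slides freely.
- pin_b (a point): The same point in the slot at y = -20 mm.
- long_key: The key to drag out: brass flat bar 62 mm long (x), 11 wide, 5 thick, 35 g, with an upright lug (6 mm thick, full width, top 17 mm above the underside) at its front end, centred at x = -28 mm. Origin: centre of its underside. -x is its front and faces the front wall. Starts on the floor of either slot, its origin 29 to 42 mm in +x from the block's. Past the pin it slides freely until its lug meets the stop.
- short_key: The key to leave alone, in the other slot: same section and lug, 42 mm long, lug centred at x = -18 mm. Origin: centre of its underside, -x to the front.
- rest: Fixed white pick rest: foot 130 x 60 x 8 mm, two notched uprights, 8 mm thick, at x = -42 and +42 mm. Notches 16 mm wide, bottom z = 66 mm, sides straight to z = 79, then flared to about 31 mm wide at z = 91. Origin on the bench under its centre. The pick lies in the notches along x, tip to +x and pointing down, handle's middle near x = 0 (within 20 mm), y = 0, z = 75 mm.
- pick_grip (a point): Middle of the pick's handle, where to grasp from above: straight grey bar 130 mm long (x), 12 mm wide (y), 18 mm high (z). +x runs from handle to hook, z up. The pick weighs 90 g. It can pitch a little in the fingers when its tip is loaded, so hold it firmly (30 to 50 N).
- pick_tip (a point): Lowest point of the pick's hook: a steel rod 5 mm thick leaves the front of the handle, runs to x = +90 mm and bends straight down to this rounded tip, 90 mm ahead of and 40 mm below the handle's middle.
- flask: Bystander: conical glass flask, 76 mm across, 95 mm high; origin under its centre.
- dish: Bystander: closed clear petri dish, 90 mm across, 16 mm high; origin under its centre.
- jar: Bystander: glass jar with a white cap, 60 mm across, 75 mm high; origin under its centre.

How it is judged:
By the outcome, as a careful person would: the job done as asked, in the order asked, and still so for the second after the job is handed in, with the robot touching nothing.
It also fails if it takes over 61 s, if anything falls off the work surface, if the arm or the gripper's body presses on something with over 40 N, if the wrist force passes 120 N, or if a joint passes its speed limit or range.

ROBOT

A 6-joint arm with a two-finger parallel gripper is mounted at the origin on the work surface. World frame = base frame: x ahead of the robot, y to its left, z up, the work surface at z = 0. Lengths are in m, angles in degrees, forces in N, time in s.
With the tool pointing down it reaches from about 0.375 to 0.975 m from the base axis. Payload 3.8 kg.
Tool frame: the origin (TCP) lies midway between the tips of the shut fingers; the grasp point (between the pads) lies 19 mm behind it (tcp_to_grasp is the distance from the TCP to the grasp point, in m); z points along the fingers, y is the direction in which the jaws open and shut (so a half turn about z gives the same grasp; the last joint's range is limited). The gripper opens to 88 mm and grips with 3 to 60 N. Pads are 18 mm wide; open, the fingers measure 123 mm over their backs; the gripper's body (75 mm by 187 mm) begins 45 mm behind the grasp point.
Start: joints at [-71.9, 15.12, 91.902, -0, 72.978, -2.114], TCP at [0.233, -0.633, 0.239] pointing down, gripper open.
Joint ranges: [-150.88, 150.88], [-54.13, 125.18], [17.81, 147.31], [-75.09, 255.09], [0, 152.58], [-146.25, 146.25]. Speed limits (degrees/s): [147.25, 147.25, 180, 180, 180, 180].

INTERFACE

Orientations are given as a 3x3 rotation matrix whose columns are the frame's x, y, z axes.
In Python, from workcell import * gives the robot as it stands. Calls block until the motion is done:
- move_pose(position, orientation): joint-space move of the TCP to a pose.
- move_straight(position, rotation=None, vel=0.15): straight line of the TCP; rotation=None keeps the orientation; vel is the mean speed in m/s.
- set_joints(angles): joint-space move.
- grip(opening): opening from 0.0 (shut) to 1.0 (fully open); the grip force is fixed at half the most; returns when the fingers have stopped.
- hold(seconds).
- inverse_kinematics(position, orientation): joint angles nearest the present ones, or None.
- get_state(): the state.
- read_camera(name): name is "scene" or "top" or "wrist"; returns the picture (400x640x3 uint8, red, green, blue); there is no depth.
- camera_params(name): a dict with "fx", "fy", "cx", "cy" (pixels), "distortion" ([k1, k2, p1, p2, k3] as OpenCV has them; the pictures are not rectified), "view" (4x4, takes a point from world to camera coordinates). Camera axes: x right, y up, looking along -z (the intrinsics and any distortion apply to the point x, -y, -z); pixel columns grow to the right and rows downward; lengths in m; the calibration is good to about 2 mm. A picture is of the moment at which its call begins: read the wrist's pose just before it. camera_params takes no time and is no camera call; for the wrist camera it gives the pose at the moment of the call.
A pose or a line that the arm cannot do raises IKError and nothing moves.
- close_job(): hands the job in, once; it reports no verdict.
The state is a dict: "clock": time; "joint_pos": joint angles; "qd": joint speeds; "effort": joint torques, N m; "tool_pos": TCP position; "tool_rot": TCP orientation; "ft_force": force on the tool from outside, world axes, zero at the start; "wrist_torque": the same for the moment, N m; "finger_gap": opening from 0.0 (shut) to 1.0 (fully open).
Only numpy, scipy, OpenCV 4.12 (cv2) and the standard library are available. Lean on these libraries where they do the work, as an engineer would, in place of code of your own. Each camera call takes 0.05 s, during which the arm holds its last target.

## Working session

There is one attempt and no reset: what is moved stays moved. The work goes in short steps, each a Python script; the robot and the scene stay as the last script left them, time stands still between calls to the robot, and variables do not carry over. Pictures are saved under pics/ and viewed, and the job is handed in when it is done.

```bash
ls; mkdir -p pics; python3 - <<'E'
from workcell import *
import cv2
s=get_state(); print({k:s[k] for k in s})
for n in ["scene","top","wrist"]:
    p=camera_params(n); print(n,p)
    cv2.imwrite(f"pics/{n}0.png",read_camera(n)[:,:,::-1])
print(get_state()['clock'])
E
```

```text
pics
{'clock': 0.0, 'joint_pos': array([-7.19008338e+01,  1.51673298e+01,  9.19809383e+01, -3.34794792e-04,
        7.29777256e+01, -2.11336864e+00]), 'qd': array([-3.27722775e-03,  7.76783035e-02, -2.98973442e-02,  9.28066528e-02,
        2.13468207e-02,  3.39066390e-05]), 'effort': array([ 1.01654554e-03, -5.02109349e+01, -3.56877100e+01,  7.26431957e-02,
        2.91840563e-02, -1.98452226e-04]), 'tool_pos': array([ 0.23299919, -0.63275189,  0.2374125 ]), 'tool_rot': array([[ 9.38416891e-01,  3.45504364e-01, -6.88458314e-04],
       [ 3.45505041e-01, -9.38414570e-01,  2.08845961e-03],
       [ 7.55125957e-05, -2.19771159e-03, -9.99997582e-01]]), 'ft_force': array([0.18934086, 1.07722768, 0.64160304]), 'wrist_torque': array([ 0.01045654, -0.02934124, -0.00138591]), 'finger_gap': 0.9992933329771618}
scene {'fx': 391.0174316434894, 'fy': 391.0174316434894, 'cx': 324.99954564809235, 'cy': 195.3573360049508, 'distortion': array([-0.05116074,  0.        ,  0.        ,  0.        ,  0.        ]), 'view': array([[-7.39755506e-01,  6.72875727e-01, -2.15535583e-04,
         4.11753816e-01],
[... 451 characters left out ...]
': array([[ 0.108889  , -0.99403413, -0.00627183, -0.05749418],
       [ 0.9723404 ,  0.10519686,  0.20853719, -0.59974962],
       [-0.20663331, -0.02880576,  0.97799433, -0.66100289],
       [ 0.        ,  0.        ,  0.        ,  1.        ]])}
wrist {'fx': 349.15674785968605, 'fy': 349.15674785968605, 'cx': 318.0843736737759, 'cy': 197.27892251019952, 'distortion': array([-0.0133692,  0.       ,  0.       ,  0.       ,  0.       ]), 'view': array([[ 0.34621716, -0.93815358, -0.00124352, -0.67399685],
       [ 0.89848459,  0.33195846, -0.28727865,  0.04030692],
       [ 0.26992429,  0.09834352,  0.95784625, -0.39051099],
       [ 0.        ,  0.        ,  0.        ,  1.        ]])}
0.15
```

View pics/scene0.png

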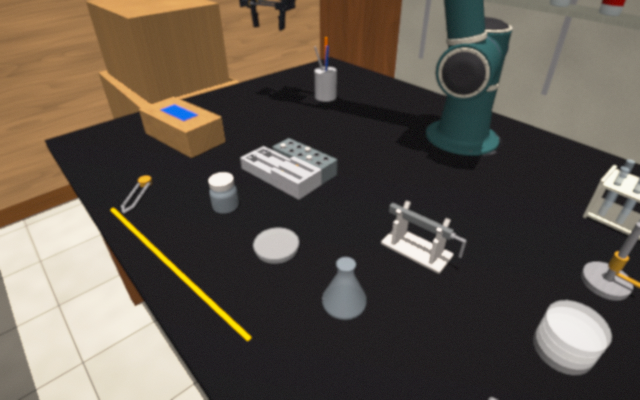

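View pics/top0.png

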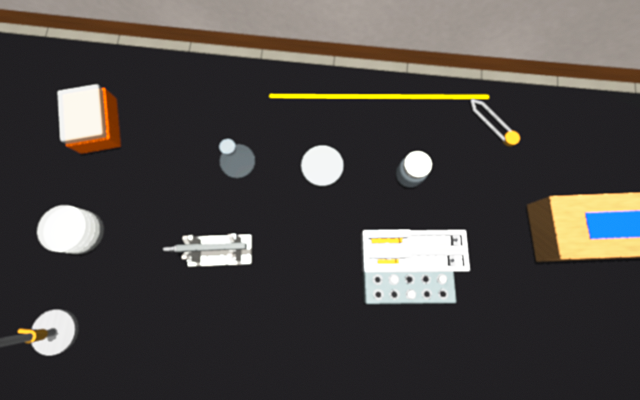

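View pics/wrist0.png

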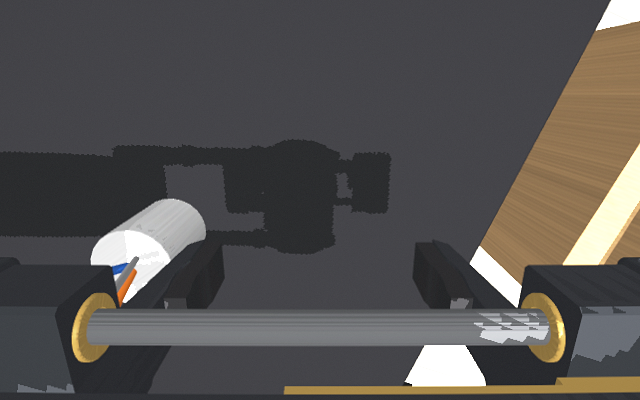

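The scene shows the block (top view, px 362–470, 230–303), pockets to the right and the heater on the -x side. The long brass key is in the upper slot (about 385,240) and the pick lies in its rest at about (165–245, 248) with its tip to the left. I'll enlarge these next.

```bash
cat > h.py <<'E'
import numpy as np, cv2
from workcell import *
def K(p): return np.array([[p['fx'],0,p['cx']],[0,p['fy'],p['cy']],[0,0,1.]])
F=np.diag([1.,-1,-1])
def proj(p,P):
    V=p['view']; R=F@V[:3,:3]; t=F@V[:3,3]
    return cv2.projectPoints(np.asarray(P,float).reshape(-1,1,3),cv2.Rodrigues(R)[0],t,K(p),np.asarray(p['distortion']))[0].reshape(-1,2)
def ray(p,uv,z):
    V=p['view']; R=F@V[:3,:3]; t=F@V[:3,3]
    n=cv2.undistortPoints(np.asarray(uv,float).reshape(-1,1,2),K(p),np.asarray(p['distortion'])).reshape(-1,2)
    d=np.c_[n,np.ones(len(n))]@R; c=-R.T@t
    z=np.broadcast_to(z,len(d))
    return c+d*((z-c[2])/d[:,2])[:,None]
def Rz(a):
    a=np.radians(a); return np.array([[np.cos(a),-np.sin(a),0],[np.sin(a),np.cos(a),0],[0,0,1]])
def crop(img,x0,y0,x1,y1,s,fn):
    c=cv2.resize(img[y0:y1,x0:x1],None,fx=s,fy=s,interpolation=cv2.INTER_CUBIC)
    cv2.imwrite(fn,c)
E
python3 - <<'E'
from h import *
im=cv2.imread('pics/top0.png')
crop(im,355,222,480,308,6,'pics/t_block.png')
crop(im,155,225,265,275,7,'pics/t_rest.png')
p=camera_params('top')
print(ray(p,[[362,230],[467,230],[470,271],[365,303],[456,303]],.045).round(3))
print(ray(p,[[165,248],[245,247]],[.075,.075]).round(3))
E
```

```text
[[ 0.56  -0.085  0.045]
 [ 0.583 -0.293  0.045]
 [ 0.503 -0.3    0.045]
 [ 0.42  -0.103  0.045]
 [ 0.44  -0.275  0.045]]
[[0.481 0.287 0.075]
 [0.499 0.136 0.075]]
```

View pics/t_block.png

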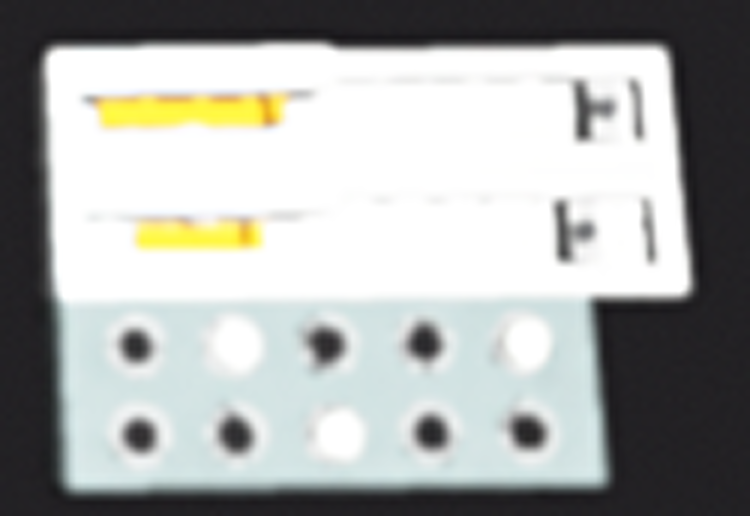

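View pics/t_rest.png

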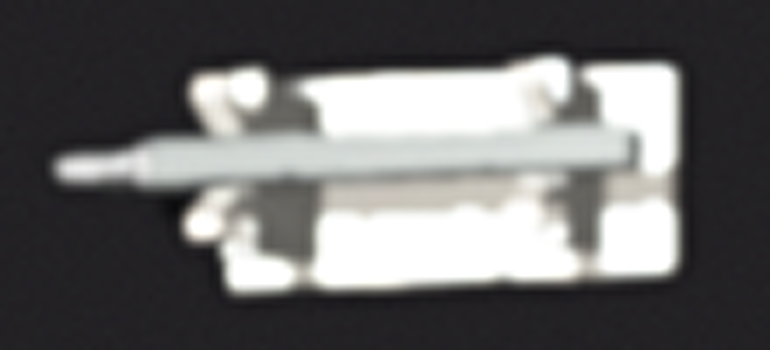

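```bash
python3 - <<'E'
from h import *
s=get_state(); V=camera_params('wrist')['view']
c=-V[:3,:3].T@V[:3,3]; R=s['tool_rot']
ct=R.T@(c-s['tool_pos']); lt=R.T@(-V[2,:3]); print(ct,lt)
Rt=Rz(96.3)@np.diag([1,-1,-1.])
# camera to look at target T from distance d
T=np.array([0.545,-.19,.04]); 
look=Rt@lt
cam=T-look*0.33
tcp=cam-Rt@ct; print(tcp, inverse_kinematics(tcp,Rt))
move_pose(tcp,Rt)
st=get_state(); print(st['clock'],st['tool_pos'])
p=camera_params('wrist'); im=read_camera('wrist')
import pickle; pickle.dump(p,open('pics/w1.pkl','wb'))
cv2.imwrite('pics/w1.png',im[:,:,::-1])
E
```

```text
[ 0.07406207 -0.00023564 -0.14725085] [-2.87332087e-01  9.17663911e-04  9.57830585e-01]
[ 0.5426554  -0.16937522  0.20883324] [-1.98447844e+01  4.84712274e+00  1.07094046e+02 -2.54444375e-14
  6.80588314e+01 -2.61447844e+01]
2.1583 [ 0.54262175 -0.17032928  0.20896352]
```

View pics/w1.png

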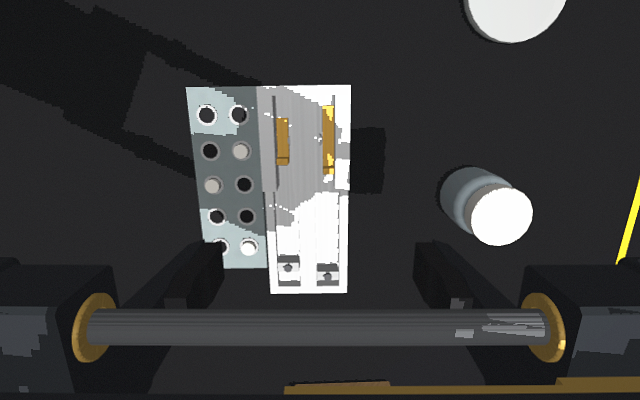

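Wrist view: the block is at px x 187–352, y 85–293. The long key is in the right slot (≈328,107–174), the short key in the left slot, and the stops near y≈268. I'll enlarge it.

```bash
python3 - <<'E'
from h import *
im=cv2.imread('pics/w1.png')
crop(im,250,78,370,198,5,'pics/w1a.png')
crop(im,250,180,370,300,5,'pics/w1b.png')
E
```

```text
(no output)
```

View pics/w1a.png

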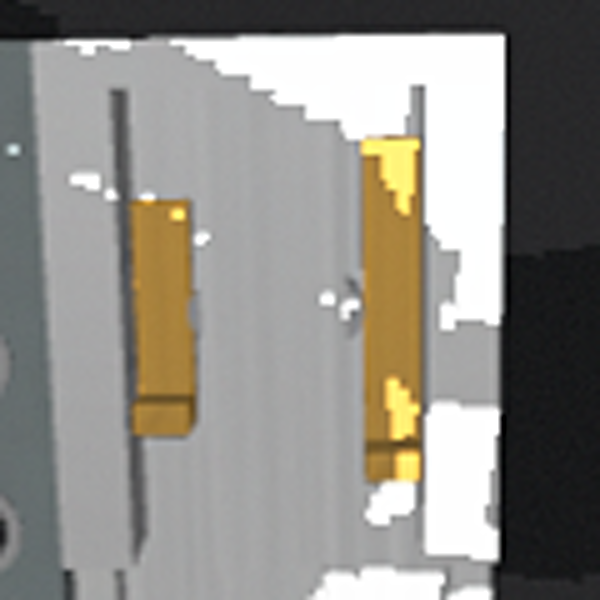

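View pics/w1b.png

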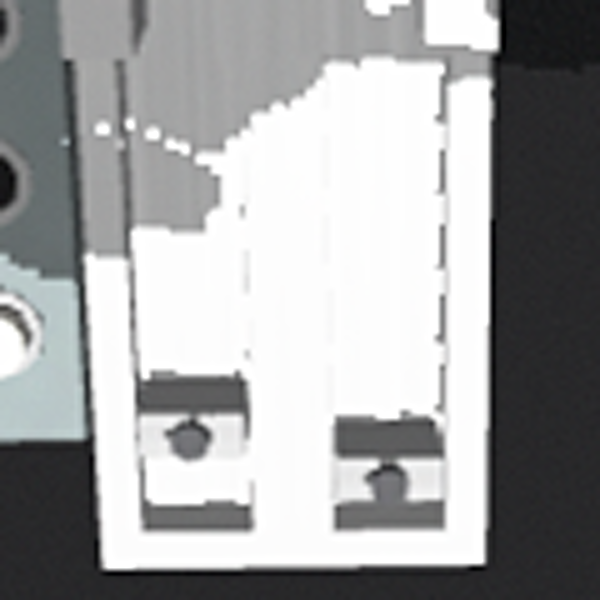

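```bash
cat > fit.py <<'E'
from h import *
import pickle
from scipy.optimize import least_squares
p=pickle.load(open('pics/w1.pkl','rb'))
M=np.array([[85.5,-40,45],[85.5,40,45],[-7.5,-40,45],[-7.5,40,45],[-122.5,-40,32],[-122.5,40,32],[77.5,27,45],[77.5,-27,45]])/1e3
uv=np.array([[351,85],[256.4,85.6],[349.6,189.8],[262.4,192],[347,293.6],[270.6,294],[272,96],[335,95.4]])
def W(q,M): return M@Rz(q[2]).T+np.array([q[0],q[1],0])
r=least_squares(lambda q:(proj(p,W(q,M))-uv).ravel(),[.53,-.174,96.3],x_scale=[.01,.01,1])
q=r.x; print(q); print((proj(p,W(q,M))-uv).round(1))
np.save('block.npy',q)
def inblock(uv,z):
    P=ray(p,uv,z); return ((P-[q[0],q[1],0])@Rz(q[2]))
if __name__=='__main__':
    a=lambda u,v:(250+u/5,78+v/5); b=lambda u,v:(250+u/5,180+v/5)
    # long key: rear end top bar z=25 ; lug top front edge z=37, lug top rear edge 37
    print('longrear',inblock([a(362,138),a(420,138)],.025)*1e3)
    print('longlug rear/front top',inblock([a(365,445),a(420,445),a(365,482),a(420,480)],.037)*1e3)
    print('lugbase', inblock([a(365,445)],.025)*1e3)
    print('shortrear',inblock([a(132,202),a(190,202)],.025)*1e3)
    print('shortlug',inblock([a(135,400),a(190,400),a(135,438),a(193,438)],.037)*1e3)
    print('stop b face top/bottom',inblock([b(334,418),b(440,418)],.020)*1e3,inblock([b(334,455),b(440,455)],.038)*1e3)
    print('pocket b corner',inblock([b(334,527),b(443,527)],.032)*1e3)
E
python3 fit.py
```

```text
[ 0.53193534 -0.17739518 96.9710983 ]
[[-0.5  0.3]
 [ 0.1  0.9]
 [-0.5  0.9]
 [ 0.4 -0.3]
 [-0.4 -1.5]
 [ 0.4 -1.1]
 [ 0.2  0.1]
 [ 0.2 -0.1]]
longrear [[ 68.34787646 -16.1608163   25.        ]
 [ 68.21890367 -26.81833419  25.        ]]
longlug rear/front top [[ 13.41202268 -16.09425499  37.        ]
 [ 13.28693659 -26.32893234  37.        ]
 [  6.3598617  -16.03592592  37.        ]
 [  6.61731574 -26.33389899  37.        ]]
lugbase [[ 10.90495561 -16.23489232  25.        ]]
shortrear [[57.37063888 26.63612184 25.        ]
 [57.23163583 15.86688079 25.        ]]
shortlug [[22.40207384 26.32227725 37.        ]
 [22.27399323 16.15991495 37.        ]
 [15.26750149 26.64992344 37.        ]
 [15.13224504 15.86556187 37.        ]]
stop b face top/bottom [[-94.94413933  -8.8159914   20.        ]
 [-95.22529939 -31.43566584  20.        ]] [[-93.91478714  -8.89377748  38.        ]
 [-94.18310461 -30.45085323  38.        ]]
pocket b corner [[-114.08303536   -8.60255358   32.        ]
 [-114.36893117  -31.49771511   32.        ]]
```

Block fit is good (residuals about 1 px): the key measures 62 mm, its origin is at x = 37.3 mm, and the stop face is at about −94.5 mm. Next I'll look at the pick.

```bash
python3 - <<'E'
from h import *
import pickle
ct=np.array([.07406,-.00024,-.14725]); lt=np.array([-.28733,.00092,.95783])
Rt=Rz(96.8)@np.diag([1,-1,-1.])
T=np.array([0.487,.21,.07]); tcp=T-Rt@lt*0.30-Rt@ct; print(tcp, inverse_kinematics(tcp,Rt))
move_pose(tcp,Rt)
p=camera_params('wrist'); im=read_camera('wrist')[:,:,::-1]
pickle.dump(p,open('pics/w2.pkl','wb')); cv2.imwrite('pics/w2.png',im)
print(get_state()['clock'])
crop(np.ascontiguousarray(im),240,60,400,320,3,'pics/w2a.png')
E
```

```text
[0.48552695 0.22204935 0.210099  ] [ 2.19032030e+01  9.89891060e-01  1.11004677e+02 -2.54444375e-14
  6.80054320e+01  1.51032030e+01]
3.725
```

View pics/w2.png

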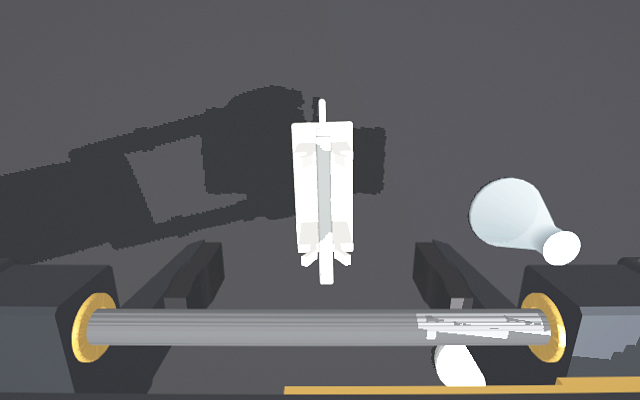

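View pics/w2a.png

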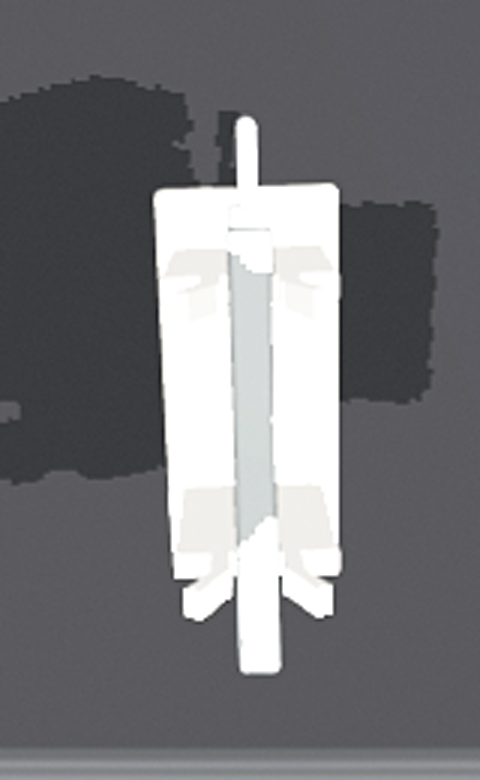

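The pick lies along image x≈325: handle rear edge at (327,284), front top edge at (324,136), elbow at (322,99). The rest's foot front corners are at (292,123) and (353,122).

```bash
cat > fit2.py <<'E'
from h import *
import pickle
from scipy.optimize import least_squares
p=pickle.load(open('pics/w2.pkl','rb'))
a=lambda u,v:(240+u/3,60+v/3)
H=ray(p,[a(240,671),a(281,671),a(229,229),a(272,229)],.084)
print(H.round(4)); rear=H[:2].mean(0); fr=H[2:].mean(0); d=fr-rear
print('len',np.linalg.norm(d),'widths',np.linalg.norm(H[0]-H[1]),np.linalg.norm(H[2]-H[3]),'yaw',np.degrees(np.arctan2(d[1],d[0])),'mid',(rear+fr)/2)
print('elbow end z~.075', ray(p,[a(246,117)],.075))
f=ray(p,[a(155,190),a(338,185)],.008); print('foot',f,np.linalg.norm(f[0]-f[1]))
e=f[0]-f[1]; print('foot yaw',np.degrees(np.arctan2(e[1],e[0]))-90)
E
python3 fit2.py
```

```text
[[0.498  0.1344 0.084 ]
 [0.51   0.1359 0.084 ]
 [0.4797 0.2624 0.084 ]
 [0.4907 0.2637 0.084 ]]
len 0.12926236868777846 widths 0.012082938767204362 0.011137693556411725 yaw 98.35521216110574 mid [0.49459942 0.19909057 0.084     ]
elbow end z~.075 [[0.48076972 0.29051907 0.075     ]]
foot [[0.45482428 0.26301467 0.008     ]
 [0.5141251  0.27170049 0.008     ]] 0.059933556450673185
foot yaw -261.6671049818905
```

```bash
python3 - <<'E'
from h import *
import pickle
Rt=Rz(98.35)@np.diag([1,-1,-1.])
m=np.array([.4946,.1991,0])
s=get_state(); print(s['ft_force'])
move_pose(m+[0,0,.14],Rt)
move_straight(m+[0,0,.058],vel=.12)
s=get_state(); print(s['clock'],s['tool_pos'],s['ft_force'])
grip(0.0)
s=get_state(); print(s['clock'],s['tool_pos'],s['ft_force'],s['finger_gap']*88)
p=camera_params('wrist'); im=read_camera('wrist')[:,:,::-1]
pickle.dump(p,open('pics/w3.pkl','wb')); cv2.imwrite('pics/w3.png',im)
E
```

```text
[ 0.89642415 -0.94287082  0.19787547]
4.9583 [0.49548816 0.19955931 0.05900278] [-0.21018299 -0.37288561  0.16411426]
6.1 [0.49457335 0.19908898 0.0579718 ] [0.36669259 0.17368739 0.09913518] 11.388128202239368
```

View pics/w3.png

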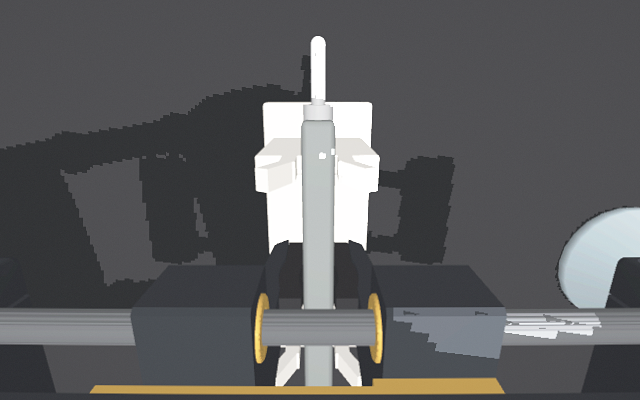

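Handle is gripped (gap 11.4 mm, forces ≈0), with the pick straight and the elbow at (318,37). Lift and check.

```bash
python3 - <<'E'
from h import *
import pickle
p=pickle.load(open('pics/w3.pkl','rb'))
e=ray(p,[(318,37)],.075)[0]; Rt=Rz(98.35)@np.diag([1,-1,-1.])
print('elbow in tool',(Rt.T@(e-[.4946,.1991,.058]))*1e3)
s0=get_state()
move_straight([.4946,.1991,.135],vel=.12)
hold(.2)
s=get_state(); print(s['clock'],s['tool_pos'],s['ft_force'],s['wrist_torque'],s['finger_gap']*88)
p=camera_params('wrist'); im=read_camera('wrist')[:,:,::-1]
pickle.dump(p,open('pics/w4.pkl','wb')); cv2.imwrite('pics/w4.png',im)
T=lambda x,z: s['tool_pos']+s['tool_rot']@np.array([x,0,z])
print(proj(p,[T(.0925,-.017),T(.09,.023),T(.0925,.0205)]))
crop(np.ascontiguousarray(im),260,0,400,150,5,'pics/w4a.png')
E
```

```text
elbow in tool [ 92.58837515  -0.17069183 -17.        ]
7.1417 [0.49376653 0.19882359 0.13380398] [-0.01421325  0.02685696 -0.22348495] [ 0.00349109 -0.08937827 -0.0112369 ] 11.34493486915507
[[318.30673677  37.26975955]
 [318.26069634  56.54752712]
 [318.26748602  50.00479201]]
```

View pics/w4a.png

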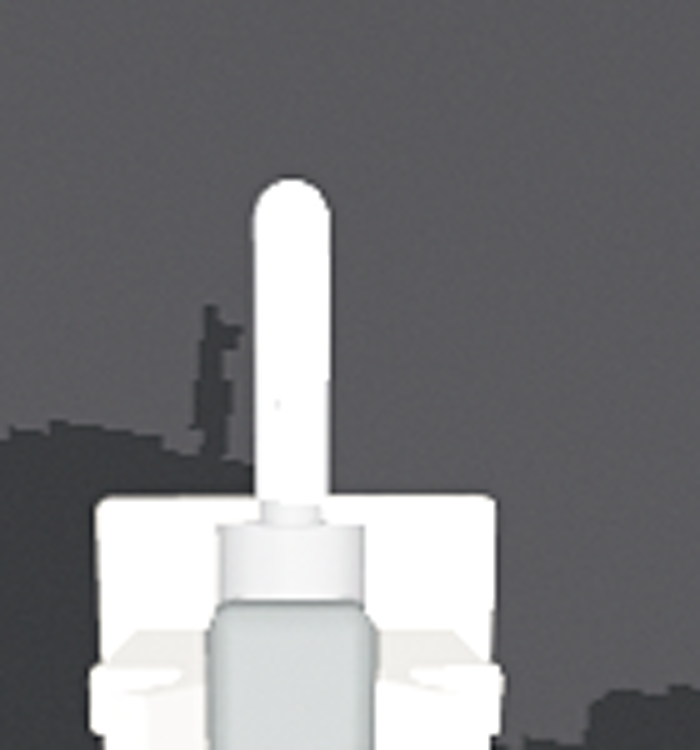

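The pick is held true (elbow predicted at row 37.3, seen at 36). Now hover the tip above the slot and look.

```bash
cat >> h.py <<'E'
q=np.load('block.npy') if __import__('os').path.exists('block.npy') else None
def tipcmd(b):  # tip in block coords mm -> TCP pos
    P=Rz(q[2])@np.array([b[0]-90,b[1],0])/1e3+[q[0],q[1],(b[2]+23)/1e3]; return P
RB=lambda: Rz(q[2])@np.diag([1,-1,-1.])
def fb(n=5):
    f=[]
    for i in range(n):
        f.append(get_state()['ft_force']); hold(.02)
    return Rz(q[2]).T@np.mean(f,0)
E
python3 - <<'E'
from h import *
import pickle
move_pose(tipcmd([20,-20.7,100]),RB())
move_straight(tipcmd([20,-20.7,52]),vel=.1)
hold(.3)
s=get_state(); print(s['clock'],s['tool_pos'],tipcmd([20,-20.7,52]),fb())
p=camera_params('wrist'); im=read_camera('wrist')[:,:,::-1]
pickle.dump(p,open('pics/w5.pkl','wb')); cv2.imwrite('pics/w5.png',im)
crop(np.ascontiguousarray(im),250,0,390,150,5,'pics/w5a.png')
E
```

```text
9.7667 [ 0.56145891 -0.24464736  0.07575965] [ 0.56097813 -0.24436538  0.075     ] [-0.25794299 -0.07568179 -0.72546856]
```

View pics/w5.png

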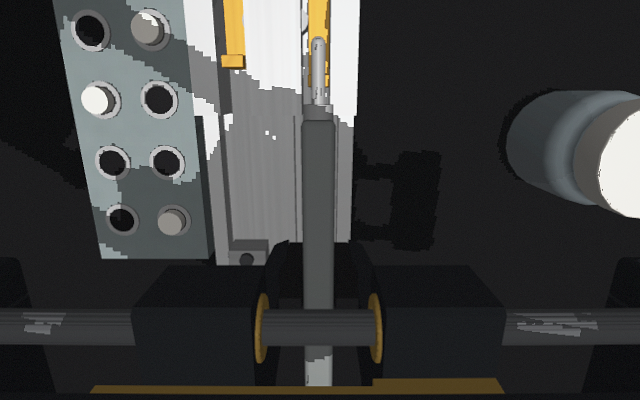

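View pics/w5a.png

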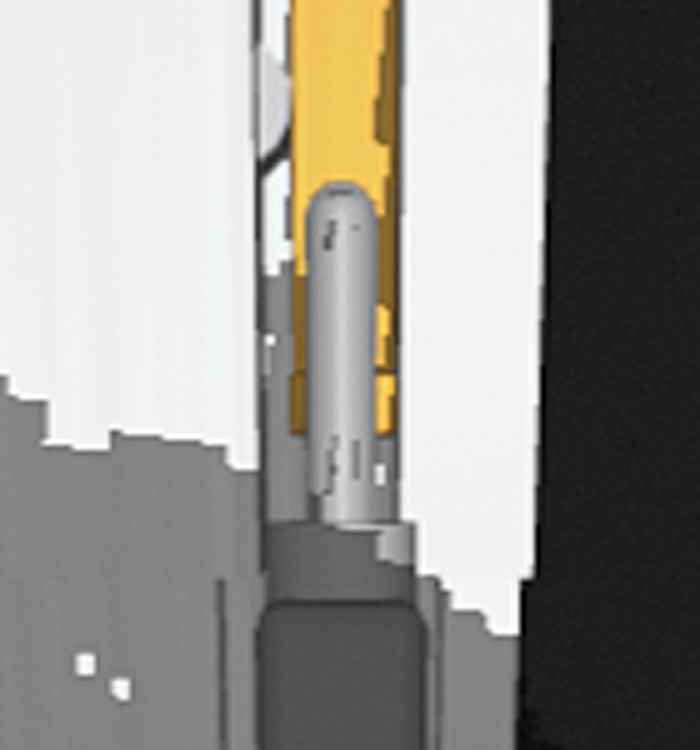

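```bash
python3 - <<'E'
from h import *
import pickle
p=pickle.load(open('pics/w5.pkl','rb'))
a=lambda u,v:(250+u/5,v/5)
ib=lambda uv,z:((ray(p,uv,z)-[q[0],q[1],0])@Rz(q[2])*1e3).round(1)
print('slot edges top: want -13,-27',ib([a(252,0),a(260,460),a(402,0),a(400,450)],.045)[:,:2])
print('outer edge -40',ib([a(550,0),a(533,570)],.045)[:,:2],'x of wall end want -7.5')
print('lug top rear/front',ib([a(385,373),a(295,373),a(385,433),a(297,433)],.037)[:,:2])
print('bar edges',ib([a(293,100)],.025)[:,:2])
print('elbow',ib([a(341,182)],.092)[:,:2],'want 112.5-..')
E
```

```text
slot edges top: want -13,-27 [[ 44.6 -12.8]
 [  4.3 -13.1]
 [ 44.6 -26.5]
 [  5.2 -26.7]]
outer edge -40 [[ 44.6 -40. ]
 [ -6.2 -40. ]] x of wall end want -7.5
lug top rear/front [[ 12.7 -25.4]
 [ 12.7 -16.3]
 [  6.9 -25.4]
 [  6.9 -16.5]]
bar edges [[ 39.9 -16. ]]
elbow [[ 22.6 -20.9]] want 112.5-..
```

Slot, key and tip all agree within about 1 mm. Descend, then take up contact gently.

```bash
python3 - <<'E'
from h import *
y=-20.6
f0=fb(8); print('bias',f0)
for z in (40,34,30,28):
    move_straight(tipcmd([20,y,z]),vel=.04); f=fb(3)-f0; print(z,f.round(2))
    if abs(f[2])>3: print('STOP');break
else:
    x=20
    while x>12.5:
        x-=1; move_straight(tipcmd([x,y,28]),vel=.03); f=fb(3)-f0; print(x,f.round(2))
        if np.linalg.norm(f)>7: break
np.save('f0.npy',f0)
print(get_state()['clock'])
cv2.imwrite('pics/w6.png',cv2.resize(read_camera('wrist')[0:150,250:390,::-1],None,fx=5,fy=5))
E
```

```text
bias [ 0.28122306 -0.01128865 -0.75927647]
40 [ 0.   -0.15  0.03]
34 [-0.08  0.11  0.14]
30 [ 0.01 -0.3  -0.29]
28 [ 0.49  0.38 -0.73]
19 [0.24 0.01 0.42]
18 [-0.21 -0.25  0.24]
17 [-0.88  0.25 -0.22]
16 [-0.39  0.11 -0.53]
15 [ 0.16  0.29 -0.04]
14 [ 2.01 -0.65 -0.73]
13 [ 2.9   0.18 -0.96]
12 [ 2.65 -0.02 -1.13]
13.8833
```

View pics/w6.png

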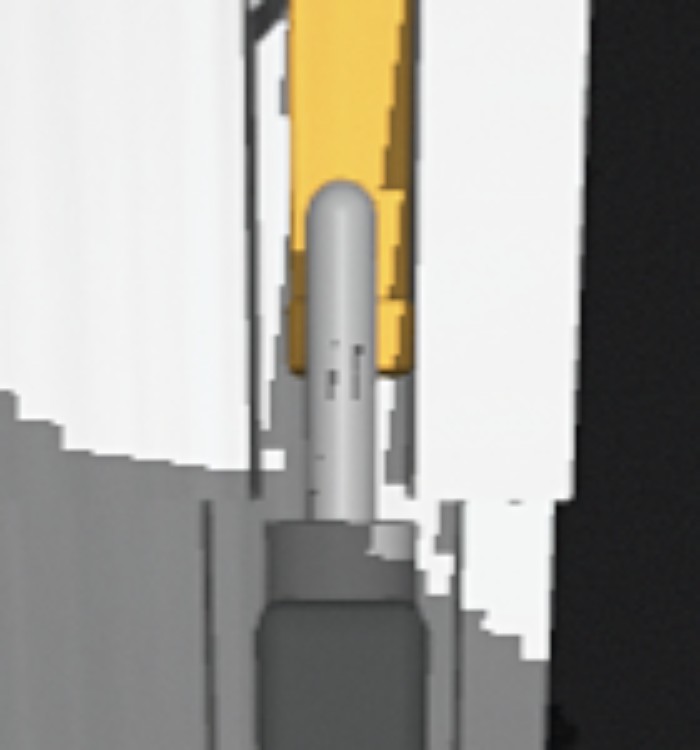

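Contact was at tip x≈14.7, as predicted, and the key is moving with about 2.7 N drag. Continue.

```bash
python3 - <<'E'
from h import *
f0=np.load('f0.npy'); y=-20.4; x=12
while x>-79:
    x=max(x-7,-79); move_straight(tipcmd([x,y,28]),vel=.035); f=fb(2)-f0; print(round(x,1),f.round(1),get_state()['clock'])
    if np.linalg.norm(f)>8: print('STOP');break
np.save('x.npy',x)
cv2.imwrite('pics/w7.png',cv2.resize(read_camera('wrist')[0:200,230:410,::-1],None,fx=3,fy=3))
E
```

```text
5 [ 1.1  0.  -0. ] 14.3167
-2 [ 1.3  0.4 -0.4] 14.7
-9 [ 0.9  0.1 -0.2] 15.0833
-16 [ 0.4  0.3 -0.6] 15.4667
-23 [-0.8  0.1  0.3] 15.85
-30 [-0.5  0.3  0. ] 16.2333
-37 [-0.6 -0.2  0.6] 16.6167
-44 [-0.6  0.3 -0.2] 17.0
-51 [-0.3 -0.4 -0.5] 17.3833
-58 [-0.7  0.3 -0. ] 17.7667
-65 [-0.3 -0.6  0. ] 18.15
-72 [-0.4 -0.8 -0.3] 18.5333
-79 [-0.   0.1 -0. ] 18.9167
```

View pics/w7.png

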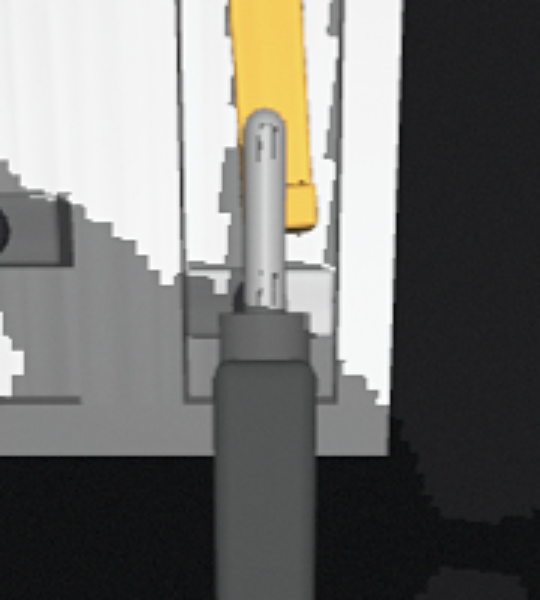

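The key is free and close to the stop, slightly yawed, with the rod about 2.6 mm left of the lug's centre. I'll back off slightly, centre the rod on the lug, then close onto the stop in fine steps.

```bash
python3 - <<'E'
from h import *
y=-23.0
move_straight(tipcmd([-76,-20.4,28]),vel=.03)
move_straight(tipcmd([-76,y,28]),vel=.03)
hold(.1); f0=fb(10); print(f0); np.save('f0.npy',f0)
x=-76.
while x>-92:
    x-= 1.0 if x>-82 else .4
    move_straight(tipcmd([x,y,28]),vel=.02); f=fb(3)-f0; print(round(x,1),f.round(1))
    if f[0]>2.6: 
        f=fb(6)-f0; print('again',f.round(1))
        if f[0]>2.3: break
np.save('x.npy',x); print(get_state()['clock'])
cv2.imwrite('pics/w8.png',cv2.resize(read_camera('wrist')[0:200,230:410,::-1],None,fx=3,fy=3))
E
```

```text
[-0.16890763 -0.01912618 -1.24295044]
-77.0 [0.2 0.4 0.4]
-78.0 [-0.2 -0.3  0. ]
-79.0 [ 0.1 -0.1  0.3]
-80.0 [-0.1 -0.1  0.2]
-81.0 [-0.1 -0.3  0. ]
-82.0 [ 0.2 -0.3 -0.1]
-82.4 [0.3 0.4 0.1]
-82.8 [0.3 0.6 0.4]
-83.2 [ 0.4 -1.1  0.2]
-83.6 [0.1 0.3 0.1]
-84.0 [0.3 0.3 0.5]
-84.4 [-0.1  0.2  0.4]
-84.8 [0.3 0.2 0.4]
-85.2 [0.3 0.1 0.3]
-85.6 [ 0.9 -0.7  0.5]
-86.0 [ 2.7 -1.  -0.5]
again [ 2.9 -0.7  0. ]
24.6333
```

View pics/w8.png

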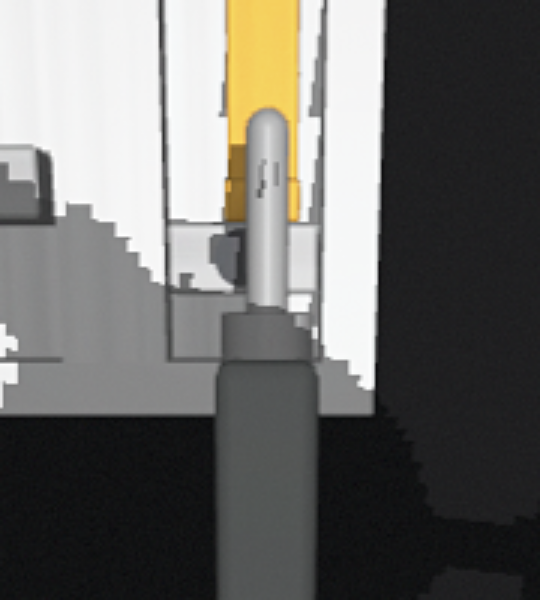

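The lug is squarely against the stop at exactly the predicted x, with 2.9 N. Press slightly more, hold, then back off and lift.

```bash
python3 - <<'E'
from h import *
f0=np.load('f0.npy'); y=-23.0; x=float(np.load('x.npy'))
move_straight(tipcmd([x-.3,y,28]),vel=.02); 
for i in range(3): print((fb(10)-f0).round(1)); hold(.15)
move_straight(tipcmd([x+2.5,y,28]),vel=.02); print('off',(fb(6)-f0).round(1))
move_straight(tipcmd([x+2.5,y,55]),vel=.05); print('up',(fb(4)-f0).round(1))
move_straight(tipcmd([x+2.5,y,110]),vel=.12)
hold(.2)
print(get_state()['clock'])
import pickle; pickle.dump(camera_params('wrist'),open('pics/w9.pkl','wb'))
cv2.imwrite('pics/w9.png',read_camera('wrist')[:,:,::-1])
E
```

```text
[ 5.2 -0.9 -1.1]
[ 5.2 -0.6 -1. ]
[ 5.5 -0.8 -0.9]
off [ 0.3 -0.   0.4]
up [0.3 0.1 0.2]
27.8417
```

View pics/w9.png

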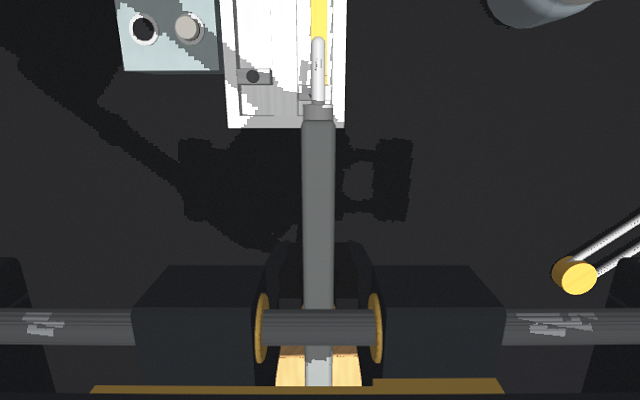

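```bash
python3 - <<'E'
from h import *
Rt=Rz(98.35)@np.diag([1,-1,-1.])
m=np.array([.4946,.1991,0])
move_pose(m+[0,0,.135],Rt); hold(.2)
im=read_camera('wrist')[:,:,::-1]; cv2.imwrite('pics/w10.png',cv2.resize(im[0:260,220:420],None,fx=3,fy=3)[:600])
cv2.imwrite('pics/top10.png',read_camera('top')[222:308,355:480,::-1].repeat(6,0).repeat(6,1))
f0=fb(8)
for z in (.09,.075,.066,.062,.060,.059,.0582):
    move_straight(m+[0,0,z],vel=.06); f=fb(3)-f0; print(z,f.round(1))
    if np.linalg.norm(f)>6: print('STOP');break
print(get_state()['clock'])
cv2.imwrite('pics/w11.png',read_camera('wrist')[:,:,::-1])
E
```

```text
0.09 [ 0.1 -0.6  0.9]
0.075 [ 0.3  0.  -0.2]
0.066 [ 0.2 -0.2  0.1]
0.062 [ 0.  -0.3 -0.4]
0.06 [ 0.1 -0.2 -0.4]
0.059 [ 0.6 -0.1 -0.1]
0.0582 [ 0.7 -0.2  0.2]
33.2667
```

View pics/w11.png

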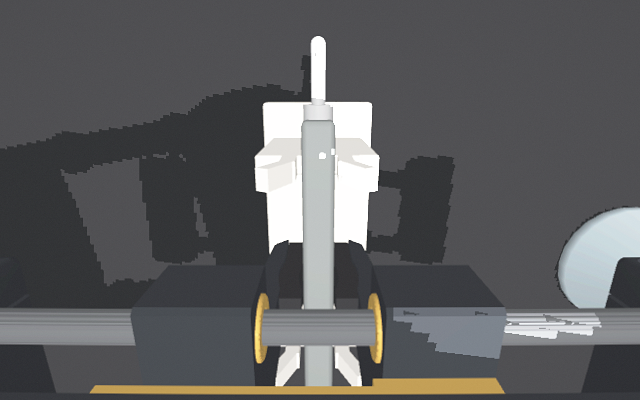

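View pics/top10.png

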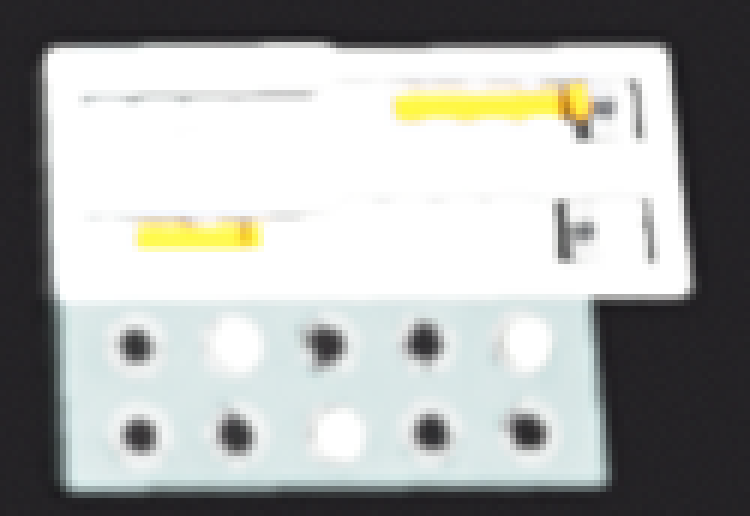

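The wrist view matches the pre-grasp picture, the key lies against its stop, and the short key is unmoved. Release and retreat.

```bash
python3 - <<'E'
from h import *
m=np.array([.4946,.1991,0])
move_straight(m+[0,0,.058],vel=.05)
grip(1.0)
print(get_state()['finger_gap'],fb(3))
move_straight(m+[0,0,.14],vel=.12)
Rt=Rz(96.8)@np.diag([1,-1,-1.])
move_pose([0.48552695,0.22204935,0.210099],Rt); hold(.2)
im=read_camera('wrist')[:,:,::-1]; cv2.imwrite('pics/w12.png',im)
crop(np.ascontiguousarray(im),240,60,400,320,3,'pics/w12a.png')
print(get_state()['clock'])
cv2.imwrite('pics/scene12.png',read_camera('scene')[:,:,::-1])
E
```

```text
1.0000195215131027 [-0.22146854 -0.18277438 -0.24777985]
36.2917
```

View pics/w12a.png

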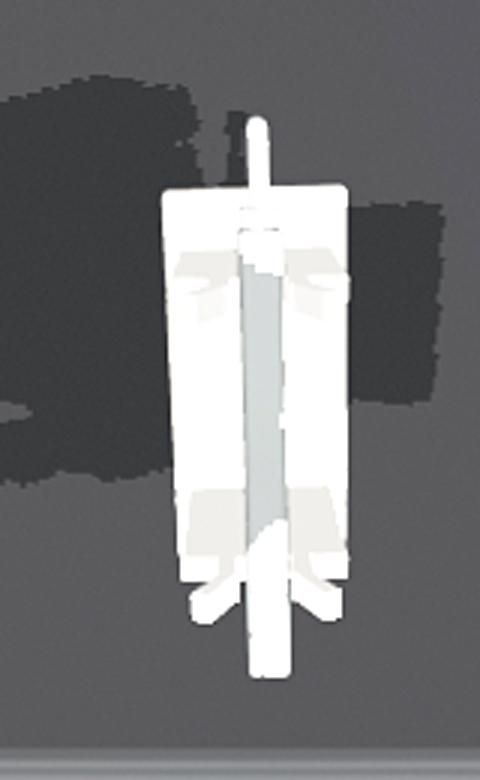

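View pics/scene12.png

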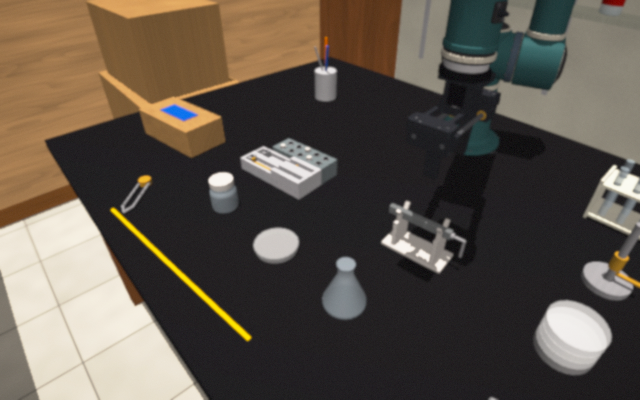

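The pick sits in both notches as found: pick and rest are offset by the same 3–4 px, which is arm settling. The glassware is unmoved, so I'm handing in.

```bash
python3 - <<'E'
from workcell import *
close_job()
print(get_state()['clock'])
E
```

```text
the job is handed in; nothing more can be done
the job is handed in; nothing more can be done
```

The long key is out in its pocket against the stop, and the pick is back in its rest. I handed the job in at about 36 s of the 61 s allowed.

- **Drag:** I hooked the pick behind the lug and felt contact about where the camera measurements predicted. The key dragged with up to about 3 N, then slid freely once past the pin.
- **Correction on the way:** Near the stop the key had turned slightly and the pick sat about 2.6 mm off the lug's centre. I backed off, re-centred, and it squared up against the stop.
- **Stop:** The key met the stop at the predicted spot. I held it there for about a second at about 5 N. The highest force I read was 5.5 N, but I only sampled between moves, so a brief peak during a move would not show.
- **Last checks:** The top view, taken while the pick was still in the gripper, showed the key lying flat with its lug at the stop and the short key unmoved. After release the wrist view showed the pick in both notches as found. The scene view showed the flask, dish and jar in place and the arm clear of everything.
- **Disagreements:** The last wrist view was shifted 3–4 pixels (enlarged crop) from the first. The pick and rest moved together, so I took it as the arm settling. No check failed.

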